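Roll the instrument canister into its V-cradle and set it against the stop

TASK

Roll the steel instrument canister along the bench by pushing its side, up the ramp and into the groove of the white V-cradle; once it lies in the groove, push its blue-capped end so that it slides along the groove until the other end is against the blue end stop, and leave it resting there. Only push it: never pick it up or stand it on end. Leave the white bottle, the sample pot and the dropper bottle where they stand.

Things in the scene. Friction and masses are not known exactly. Their poses are not given: they have to be found in the camera images.
- canister: smooth polished steel cylinder, 40 mm diameter, 150 mm long, 0.2 to 0.45 kg, lying loose left or right of the cradle, roughly parallel to the groove, its plain end 15 to 55 mm short of the stop; ribbed blue cap of equal diameter at its -x end. Origin mid-axis; x axis from the capped to the plain end; y and z turn as it rolls. Rolls easily but soon stops when left
- cradle: white V-cradle fixed to the bench, 150 mm along its groove (x), 151 mm across (y). Origin at bench level, mid-groove. On each side a 12 degree ramp rises from the bench (75 mm from the centre line) to a 12 mm high crest (20 to 16 mm), then the groove falls at 30 degrees to 3 mm at its centre line. Blue stop plate at the far +x end, 60 mm wide, 46 mm high, face 75 mm from the origin
- cradle_seat (a point): point 26 mm above the bench over the cradle's origin, axes as the cradle's: where the middle of the canister's axis lies when it is seated in the groove and against the stop
- bottle: small white reagent bottle, 48 mm diameter, 75 mm high, loose, on the other side of the cradle from the canister. Origin at the centre of its underside, z up
- pot: white sample pot with lid, 37 mm diameter, 42 mm high, loose, standing beyond the cradle. Origin at the centre of its underside, z up
- dropper: amber dropper bottle with black teat, 34 mm diameter, 84 mm high, loose, standing beyond the cradle. Origin at the centre of its underside, z up

How it is judged:
On the way, in this order (a step that is already met when the one before it is completed fails the run):
1. the canister has rolled over by more than 1.2 rad (its stripe has turned away from the top) (angle between canister's own z axis and vertical above 1.2 rad), for 0.05 s.
2. the canister lies down in the groove, parallel to it (y of canister in the frame of cradle between -0.004 and 0.004 m and height (world z) of canister between 0.023 and 0.029 m and angle between the x axis of canister and the x axis of cradle, either way round below 0.06 rad), for 0.2 s.
3. the canister has been slid along the groove to within 6 mm of the stop (all of step 2 and x of canister in the frame of cradle above -0.006 m), for 0.2 s.
At the end, for the whole second after the job is handed in: The canister rests in the groove (axis within 4 mm of the groove's centre line, 23 to 29 mm above the bench, parallel within 0.06 rad), its plain end within 6 mm of the stop, at rest; the bottle, pot and dropper bottle are within 30 mm of where they stood (all of step 3 and linear speed of canister below 0.01 m/s and distance of each of bottle, pot, dropper from where it was at the start of the episode below 0.03 m); the robot touches nothing.
It fails at once if the canister is picked up (its middle more than 40 mm above the bench; rolling over the crest takes it to 32 mm) (height (world z) of canister above 0.04 m).
It fails at once if the canister is stood up or tipped by more than 0.35 rad (angle between canister's own x axis and vertical below 1.22 rad or angle between canister's own x axis and vertical above 1.92 rad).
It fails at once if the white bottle is moved by more than 30 mm or knocked over (distance of bottle from where it was at the start of the episode above 0.03 m or angle between bottle's own z axis and vertical above 0.5 rad).
It fails at once if the sample pot is moved by more than 30 mm or knocked over (distance of pot from where it was at the start of the episode above 0.03 m or angle between pot's own z axis and vertical above 0.5 rad).
It fails at once if the dropper bottle is moved by more than 30 mm or knocked over (distance of dropper from where it was at the start of the episode above 0.03 m or angle between dropper's own z axis and vertical above 0.5 rad).
It also fails if it takes over 54 s, if anything falls off the work surface, if the arm or the gripper's body presses on something with over 40 N, if the wrist force passes 120 N, or if a joint passes its speed limit or range.

ROBOT

A 6-joint arm with a two-finger parallel gripper is mounted at the origin on a cart in front of the work surface, level with it; the furniture and walls round the work are solid. World frame = base frame: x ahead of the robot, y to its left, z up, the work surface at z = 0. Lengths are in m, angles in rad, forces in N, time in s.
With the tool pointing down it reaches from about 0.35 to 0.975 m from the base axis. Payload 4.9 kg.
Tool frame: the origin (TCP) lies at the very end of the fingers, on their centre line; the grasp point (between the pads) lies 19 mm behind it (manip.hold_point_z is the distance from the TCP to the grasp point, in m); z points along the fingers, x is the direction in which the jaws open and shut, and the axes are right-handed (so a half turn about z gives the same grasp; the last joint's range is limited). The gripper opens to 85 mm and grips with 20 to 120 N. Pads are 22 mm wide; open, the fingers measure 114 mm over their backs; the gripper's body (76 mm by 85 mm) begins 54 mm behind the grasp point. The pads swing forward as they close: fully open they stand 13 mm farther back than shut.
Start: joints at [-1.46, 0.053, 1.613, -0, 1.476, -0.119], TCP at [0.142, -0.609, 0.231] pointing down, gripper open.
Joint ranges: [-3.01, 3.01], [-1.01, 2.22], [0.06, 2.58], [-1.02, 4.17], [0.09, 2.62], [-3.14, 3.14]. Speed limits (rad/s): [2.57, 2.57, 3.14, 3.14, 3.14, 3.14].

INTERFACE

Orientations are given as a unit quaternion [w, x, y, z].
In Python, from plant import manip gives the robot as it stands.
- The arm moves only by the shell command python3 -m handwheel 'ROWS' [OPENING]. ROWS is JSON, a list of rows, each an object of numbers: "dx", "dy", "dz": the shift along the tool's x, y, z in m; "ax", "ay", "az": the turn, a rotation vector about the tool's x, y, z in rad. In form: [{"dx": .., "dy": .., "dz": .., "ax": .., "ay": .., "az": ..}, ...]. A call has 1 to 5 rows; each row is the pose to reach, as a shift and turn from the pose commanded when the call began, along the tool's axes at that moment; what a row does not reach only later rows make up. A row lasts 1/8 s, in which the tool goes at most 62.5 mm and 10.7 degrees, less where a joint would pass 70% of its speed; a pose out of reach is approached as far as the arm can. A call with a gripper value outside its range is refused whole. OPENING is the closure in counts, from 0 (fully open) to 255 (shut), set as the call begins (- or left out, the last holds). The fingers move at their own pace and stop on an object; the grip force is fixed at half the most. Time passes only in rows, so rows that repeat a pose let the fingers close. It gives the time, the measured TCP pose, the force and the opening at its end, in the units of the state.
- manip.state(): the state, without advancing time (a new reading comes with each control period).
- manip.grab_frame(name): name is "scene" or "top"; returns a dict with "image" (420x560x3 uint8, blue, green, red), "z_map" (420x560 float32, m along the optical axis (not along the pixel's ray), 0 where there is no reading), "K" (3x3 intrinsics, pixels), "xyz" and "rotation" of the camera in the world. Camera axes: x right, y up, looking along -z (the intrinsics and any distortion apply to the point x, -y, -z); pixel columns grow to the right and rows downward; lengths in m; the calibration is good to about 2 mm. A picture is of the moment at which its call begins.
- manip.job_done(): hands the job in, once; it reports no verdict.
The state is a dict: "time": time; "joint_pos": joint angles; "joint_vel": joint speeds; "joint_efforts": joint torques, N m; "tool_pos": TCP position; "tool_rot": TCP orientation; "contact_force": force on the tool from outside, world axes, zero at the start; "ft_torque": the same for the moment, N m; "gripper_width": opening from 0.0 (shut) to 1.0 (fully open).
Only numpy, scipy, OpenCV 4.12 (cv2) and the standard library are available. Lean on these libraries where they do the work, as an engineer would, in place of code of your own. Each camera call takes 0.05 s, during which the arm holds its last target.

## Working session

There is one attempt and no reset: what is moved stays moved. The work goes in short steps, Python scripts to look and compute and a shell command to move; the robot and the scene stay as the last step left them, time stands still between calls to the robot, and variables do not carry over. Pictures are saved under pics/ and viewed, and the job is handed in when it is done.

```bash
ls; mkdir -p pics; python3 - <<'E'
from plant import manip
import cv2,numpy as np
s=manip.state();print(s)
for n in("scene","top"):
    f=manip.grab_frame(n);cv2.imwrite(f"pics/{n}0.png",f["image"]);np.savez(f"/tmp/{n}0.npz",**f)
    print(n,f["K"],f["xyz"],f["rotation"],f.keys())
E
```

```text
pics
{'time': 0.0, 'joint_pos': array([-1.46002520e+00,  5.33749663e-02,  1.61428839e+00,  1.93738996e-05,
        1.47600196e+00, -1.18997043e-01]), 'joint_vel': array([-0.00122316,  0.00086707, -0.00028171, -0.00058613, -0.0005196 ,
       -0.00135186]), 'joint_efforts': array([ 7.23833764e-04, -3.93682694e+01, -3.70170772e+01, -5.08191386e-05,
        6.98800446e-03, -5.40031678e-06]), 'tool_pos': array([ 0.14228326, -0.60795149,  0.23005515]), 'tool_rot': array([-7.42593453e-04,  7.83501331e-01, -6.21389242e-01, -7.22929112e-04]), 'contact_force': array([-0.35599594,  0.49841841,  0.6575974 ]), 'ft_torque': array([ 0.03130151, -0.01396536,  0.02328717]), 'gripper_width': 1.0038849207203737}
scene [[472.49119996   0.         290.70416573]
 [  0.         472.49119996 206.92973308]
 [  0.           0.           1.        ]] [0.27066817 0.46079507 0.65926329] [-0.32490476 -0.13464967  0.35117518  0.86774556] dict_keys(['image', 'z_map', 'K', 'xyz', 'rotation'])
top [[508.77476586   0.         273.33983613]
 [  0.         508.77476586 210.36898105]
 [  0.           0.           1.        ]] [ 0.54141548 -0.00698661  1.12275646] [ 0.70680859  0.04391178 -0.03523009 -0.70516113] dict_keys(['image', 'z_map', 'K', 'xyz', 'rotation'])
```

View pics/scene0.png

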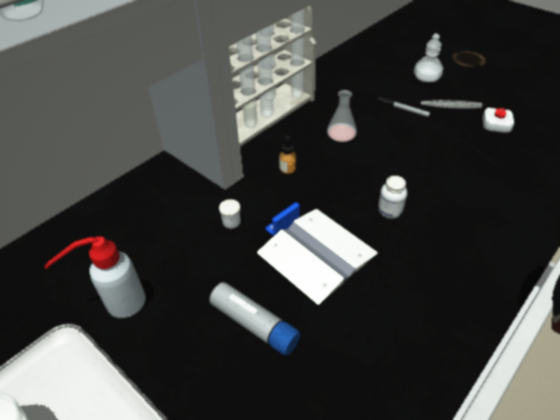

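View pics/top0.png

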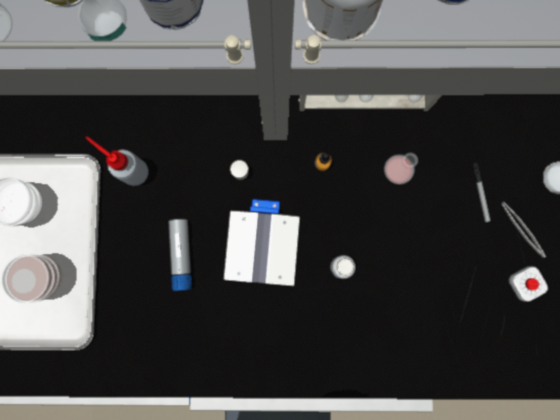

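The scene view shows the canister at about (255,318) with its blue cap near the camera, the cradle at (318,255) and its stop at (284,220). In the top view the canister is at (180,254), the cradle at (262,248) with its stop at (265,206), the pot at (239,170), the dropper at (323,161) and the bottle at (343,267).

```bash
cat > h.py <<'E'
import numpy as np,cv2
from scipy.spatial.transform import Rotation as R
def rot(f):
    q=f["rotation"];return R.from_quat([q[1],q[2],q[3],q[0]]).as_matrix()
def ray(f,uv,z):
    K=f["K"];uv=np.atleast_2d(uv).astype(float)
    d=np.c_[(uv[:,0]-K[0,2])/K[0,0],-(uv[:,1]-K[1,2])/K[1,1],-np.ones(len(uv))]@rot(f).T
    return f["xyz"]+d*((z-f["xyz"][2])/d[:,2])[:,None]
def proj(f,p):
    c=(np.atleast_2d(p)-f["xyz"])@rot(f);K=f["K"]
    return np.c_[K[0,0]*c[:,0]/-c[:,2]+K[0,2],K[1,1]*c[:,1]/c[:,2]+K[1,2]]
def cloud(f):
    v,u=np.mgrid[:420,:560];Z=f["z_map"];K=f["K"]
    c=np.stack([(u-K[0,2])/K[0,0]*Z,-(v-K[1,2])/K[1,1]*Z,-Z],-1)
    P=c@rot(f).T+f["xyz"];P[Z==0]=np.nan;return P
def blue(f):
    return cv2.inRange(cv2.cvtColor(f["image"],cv2.COLOR_BGR2HSV),(100,120,50),(130,255,255))
E
python3 - <<'E'
from h import *
t=dict(np.load("/tmp/top0.npz"));s=dict(np.load("/tmp/scene0.npz"))
P=cloud(t);Ps=cloud(s)
print("bench z",np.nanmedian(P[300:340,200:320,2]))
g=cv2.cvtColor(t["image"],cv2.COLOR_BGR2GRAY)
def cnt(m):
    c,_=cv2.findContours(m,cv2.RETR_EXTERNAL,cv2.CHAIN_APPROX_NONE);return sorted(c,key=cv2.contourArea)[::-1]
m=np.zeros_like(g);m[195:300,215:310]=(g[195:300,215:310]>60)*255
c=cnt(m)[0];r=cv2.minAreaRect(c);print("cradle rect",r);print(ray(t,cv2.boxPoints(r),0.0))
b=blue(t);
for c in cnt(b)[:3]:
    r=cv2.minAreaRect(c);print("blue",r,ray(t,[r[0]],0.03),ray(t,cv2.boxPoints(r),0.03))
m=np.zeros_like(g);m[205:300,155:205]=((g[205:300,155:205]>45)|(b[205:300,155:205]>0))*255
c=cnt(m)[0];r=cv2.minAreaRect(c);print("can rect",r);print(ray(t,[r[0]],0.02),ray(t,cv2.boxPoints(r),0.02))
for n,(u,v) in dict(pot=(239,170),drop=(323,161),bot=(343,267)).items():
    q=P[v-4:v+5,u-4:u+5].reshape(-1,3);print(n,np.nanmedian(q,0))
# profile across
for n,A in(("can",P[235:262,165:195]),):
    q=A.reshape(-1,3);k=q[:,2]>0.03;print(n,np.nanmean(q[k],0),np.nanmax(q[:,2]))
for u in range(222,304,3):print(u,np.round(np.nanmedian(P[240:256,u],0),4))
E
```

```text
bench z 0.0007775285615619909
cradle rect ((261.9918212890625, 241.59019470214844), (71.97591400146484, 83.56449127197266), 5.194429397583008)
[[ 0.51416259  0.11817693  0.        ]
 [ 0.69812827  0.10390117  0.        ]
 [ 0.68371839 -0.05579609  0.        ]
 [ 0.5005822  -0.03870516  0.        ]]
blue ((264.2655334472656, 205.8137969970703), (30.22855567932129, 14.034687042236328), 4.763641834259033) [[0.67417773 0.02630722 0.03      ]] [[ 0.66162816  0.06008236  0.03      ]
 [ 0.69214975  0.05781057  0.03      ]
 [ 0.68674978 -0.00752838  0.03      ]
 [ 0.65628367 -0.00505949  0.03      ]]
blue ((180.99655151367188, 282.4586486816406), (16.19386863708496, 20.678327560424805), 85.2363510131836) [[0.50928235 0.20308603 0.03      ]] [[0.5244588  0.22694142 0.03      ]
 [0.52823825 0.18290934 0.03      ]
 [0.4941614  0.17931789 0.03      ]
 [0.4903915  0.22319348 0.03      ]]
blue ((182.68492126464844, 23.993148803710938), (1.4044939279556274, 9.48033332824707), 69.44395446777344) [[1.08772728 0.21276717 0.03      ]] [[1.08537197 0.22332184 0.03      ]
 [1.09320746 0.20339583 0.03    
[... 650 characters left out ...]
0.0023]
234 [0.5839 0.0932 0.0032]
237 [0.585  0.0864 0.0049]
240 [0.5849 0.0798 0.0062]
243 [0.5848 0.073  0.0089]
246 [0.5848 0.0664 0.0093]
249 [0.5848 0.0598 0.0102]
252 [0.5847 0.0531 0.0123]
255 [0.5848 0.0467 0.0107]
258 [0.585  0.0402 0.008 ]
261 [0.5852 0.0338 0.0058]
264 [0.5851 0.0271 0.0068]
267 [0.5849 0.0205 0.0109]
270 [0.5848 0.0139 0.0131]
273 [0.5849 0.0074 0.0123]
276 [0.5848 0.0008 0.0105]
279 [ 0.585  -0.0057  0.009 ]
282 [ 0.5839 -0.0123  0.0069]
285 [ 0.5852 -0.0189  0.0054]
288 [ 0.5865 -0.0255  0.0034]
291 [ 0.5853 -0.0321  0.0022]
294 [ 0.5854 -0.0387  0.0015]
297 [ 0.5854 -0.0453  0.0013]
300 [ 5.855e-01 -5.190e-02 -3.000e-04]
303 [ 5.855e-01 -5.850e-02  3.000e-04]
```

```bash
cat > m.py <<'E'
from h import *
def cnt(m):
    c,_=cv2.findContours(m,cv2.RETR_EXTERNAL,cv2.CHAIN_APPROX_NONE);return sorted(c,key=cv2.contourArea)[::-1]
def cradle(t):
    g=cv2.cvtColor(t["image"],cv2.COLOR_BGR2GRAY);b=cv2.dilate(blue(t),np.ones((3,3),np.uint8))
    m=np.zeros_like(g);m[195:300,215:310]=((g>60)&(b==0))[195:300,215:310]*255
    c=cnt(m)[0][:,0,:].astype(float);W=ray(t,c,0.003)[:,:2]
    # height correction ~0-12mm small; rect in the metric plane
    r=cv2.minAreaRect(W.astype(np.float32)*1000);return r
def can(t,z=0.02):
    g=cv2.cvtColor(t["image"],cv2.COLOR_BGR2GRAY);P=cloud(t)
    return P
if __name__=="__main__":
    t=dict(np.load("/tmp/top0.npz"))
    r=cradle(t);print("cradle mm",r)
    g=cv2.cvtColor(t["image"],cv2.COLOR_BGR2GRAY)
    P=cloud(t)
    # ridge: height-based fit of canister top
    for v in range(222,288,6):
        q=P[v,160:202];k=q[:,2]>0.028;print(v,np.round(np.nanmean(q[k],0),4),k.sum())
    # groove centre from gray edges, per row
    for v in range(215,285,8):
        row=g[v,230:300].astype(int);d=np.nonzero(row<150)[0]+230
        d=d[(d>245)&(d<285)]; d=d[(d>248)&(d<280)]
        print(v,d.min(),d.max(),ray(t,[(d.min()+d.max())/2,v],0.006)[0])
    img=cv2.resize(t["image"][190:310,150:320],None,fx=4,fy=4,interpolation=cv2.INTER_CUBIC);cv2.imwrite("pics/crop.png",img)
E
python3 m.py
```

```text
cradle mm ((585.3079223632812, 32.98202133178711), (157.65696716308594, 156.0970001220703), 85.20684814453125)
222 [0.638  0.2134 0.0369] 17
228 [0.6251 0.2119 0.0373] 16
234 [0.6122 0.2105 0.0375] 17
240 [0.5994 0.2092 0.0372] 18
246 [0.5866 0.2078 0.037 ] 17
252 [0.5738 0.2065 0.0364] 18
258 [0.5611 0.2062 0.0368] 16
264 [0.5484 0.205  0.0372] 16
270 [0.5357 0.2033 0.0373] 16
276 [0.523  0.2032 0.0364] 16
282 [0.5104 0.2029 0.0367] 16
215 258 270 [0.65666835 0.02752243 0.006     ]
223 258 269 [0.63894666 0.02853467 0.006     ]
231 257 268 [0.6212846  0.03064349 0.006     ]
239 256 268 [0.60368636 0.03164676 0.006     ]
247 255 267 [0.58614669 0.03374287 0.006     ]
255 255 266 [0.56867061 0.03473726 0.006     ]
263 254 266 [0.55125525 0.03572821 0.006     ]
271 253 265 [0.5338969  0.03780641 0.006     ]
279 252 264 [0.51659823 0.03987746 0.006     ]
```

View pics/crop.png

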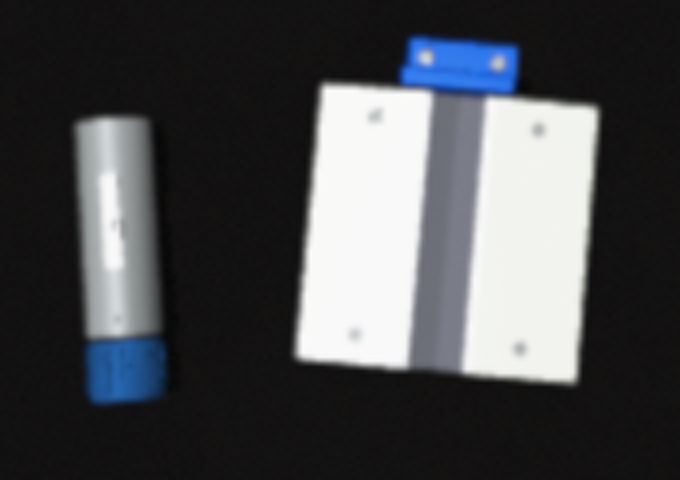

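```bash
cat > go.py <<'E'
# prints tool-axes shift/turn for a wanted TCP (world) or cradle-frame TCP
import sys
from h import *
from plant import manip
C=np.array([0.585,0.0333]);YAW=-0.085
def now():
    s=manip.state();q=s["tool_rot"];M=R.from_quat([q[1],q[2],q[3],q[0]]).as_matrix();return s,M
def tocr(p):
    c,n=np.cos(YAW),np.sin(YAW);d=np.asarray(p)[:2]-C;return np.array([c*d[0]+n*d[1],-n*d[0]+c*d[1]])
def fromcr(p):
    c,n=np.cos(YAW),np.sin(YAW);return C+np.array([c*p[0]-n*p[1],n*p[0]+c*p[1]])
if __name__=="__main__":
    s,M=now();a=[float(x) for x in sys.argv[2:]]
    w=np.array(a[:3])
    if sys.argv[1]=="c": w[:2]=fromcr(a[:2])
    d=M.T@(w-s["tool_pos"])
    G=np.c_[[np.cos(YAW),np.sin(YAW),0],[np.sin(YAW),-np.cos(YAW),0],[0,0,-1]]
    rv=R.from_matrix(M.T@G).as_rotvec()
    print("t",s["time"],"world",s["tool_pos"].round(4),"cradle",tocr(s["tool_pos"]).round(4),"F",s["contact_force"].round(1))
    print("target w",w.round(4),"d",d.round(4),"turn",rv.round(4),"dist",np.linalg.norm(d).round(3))
E
python3 go.py w 0.42 -0.36 0.2; python3 go.py w 0.56 0.20 0.2
```

```text
t 0.1 world [ 0.1423 -0.608   0.2302] cradle [-0.3867 -0.6766] F [-0.  -0.7  0.4]
target w [ 0.42 -0.36  0.2 ] d [-0.1782 -0.3269  0.0306] turn [-0.0014  0.0014 -1.2561] dist 0.374
t 0.1 world [ 0.1423 -0.608   0.2302] cradle [-0.3867 -0.6766] F [-0.  -0.7  0.4]
target w [0.56 0.2  0.2 ] d [-0.6916 -0.5907  0.0316] turn [-0.0014  0.0014 -1.2561] dist 0.91
```

```bash
python3 -m handwheel '[{"dx":-0.03,"dy":-0.055,"dz":0.005,"az":-0.15},{"dx":-0.06,"dy":-0.11,"dz":0.01,"az":-0.3},{"dx":-0.09,"dy":-0.165,"dz":0.015,"az":-0.45},{"dx":-0.12,"dy":-0.22,"dz":0.02,"az":-0.6},{"dx":-0.15,"dy":-0.27,"dz":0.025,"az":-0.75}]' 0
python3 go.py w 0.54 0.0 0.2
```

```text
t 0.1 world [ 0.1423 -0.608   0.2302] cradle [-0.3867 -0.6766] F [-0.  -0.7  0.4]
target w [0.54 0.   0.2 ] d [-0.5014 -0.5257  0.0312] turn [-0.0014  0.0014 -1.2561] dist 0.727invalid input at $[0]: expected keys dx, dy, dz, ax, ay, az
```

All six keys are required.

```bash
python3 -m handwheel '[{"dx":-0.03,"dy":-0.054,"dz":0.005,"ax":0,"ay":0,"az":-0.15},{"dx":-0.06,"dy":-0.108,"dz":0.01,"ax":0,"ay":0,"az":-0.3},{"dx":-0.09,"dy":-0.162,"dz":0.015,"ax":0,"ay":0,"az":-0.45},{"dx":-0.12,"dy":-0.216,"dz":0.02,"ax":0,"ay":0,"az":-0.6},{"dx":-0.15,"dy":-0.27,"dz":0.025,"ax":0,"ay":0,"az":-0.75}]' 0
python3 go.py w 0.52 -0.1 0.2
```

```text
time: 0.72
tool_pos: [0.3721, -0.3993, 0.2057]
tool_rot: [-0.0, 0.957, -0.289, -0.0]
contact_force: [1.5, 0.4, -0.7]
gripper_width: 1.0
t 0.725 world [ 0.3721 -0.3993  0.2057] cradle [-0.1754 -0.4491] F [ 1.5  0.4 -0.7]
target w [ 0.52 -0.1   0.2 ] d [-0.0424 -0.3311  0.0058] turn [-2.000e-04  2.000e-04 -5.014e-01] dist 0.334
```

```bash
python3 -m handwheel '[{"dx":-0.008,"dy":-0.06,"dz":0.001,"ax":0,"ay":0,"az":-0.1},{"dx":-0.016,"dy":-0.12,"dz":0.002,"ax":0,"ay":0,"az":-0.2},{"dx":-0.024,"dy":-0.18,"dz":0.003,"ax":0,"ay":0,"az":-0.3},{"dx":-0.032,"dy":-0.24,"dz":0.004,"ax":0,"ay":0,"az":-0.4},{"dx":-0.04,"dy":-0.3,"dz":0.005,"ax":0,"ay":0,"az":-0.5}]'
python3 go.py c -0.025 0.245 0.15
```

```text
time: 1.35
tool_pos: [0.5053, -0.1276, 0.2009]
tool_rot: [-0.0, 0.999, -0.044, -0.0]
contact_force: [0.5, -0.6, 0.4]
gripper_width: 0.997
t 1.35 world [ 0.5053 -0.1276  0.2009] cradle [-0.0657 -0.1671] F [ 0.5 -0.6  0.4]
target w [0.5809 0.2795 0.15  ] d [ 0.0396 -0.4122  0.0509] turn [-0.      0.0001 -0.0028] dist 0.417
```

```bash
python3 -m handwheel '[{"dx":0.006,"dy":-0.06,"dz":0,"ax":0,"ay":0,"az":0},{"dx":0.012,"dy":-0.12,"dz":0,"ax":0,"ay":0,"az":0},{"dx":0.018,"dy":-0.18,"dz":0,"ax":0,"ay":0,"az":0},{"dx":0.024,"dy":-0.24,"dz":0,"ax":0,"ay":0,"az":0},{"dx":0.03,"dy":-0.3,"dz":0,"ax":0,"ay":0,"az":-0.003}]'
python3 -m handwheel '[{"dx":0.01,"dy":-0.06,"dz":0,"ax":0,"ay":0,"az":0},{"dx":0.01,"dy":-0.112,"dz":0.02,"ax":0,"ay":0,"az":0},{"dx":0.01,"dy":-0.112,"dz":0.05,"ax":0,"ay":0,"az":0},{"dx":0.01,"dy":-0.112,"dz":0.1,"ax":0,"ay":0,"az":0},{"dx":0.01,"dy":-0.112,"dz":0.13,"ax":0,"ay":0,"az":0}]'
python3 go.py c -0.025 0.245 0.02
python3 - <<'E'
from plant import manip
import cv2
for n in("scene","top"):cv2.imwrite(f"pics/{n}1.png",manip.grab_frame(n)["image"])
E
```

```text
time: 1.98
tool_pos: [0.562, 0.1684, 0.2009]
tool_rot: [0.0, 0.999, -0.044, -0.0]
contact_force: [0.4, -1.0, 0.5]
gripper_width: 1.0
time: 2.6
tool_pos: [0.58, 0.2768, 0.0676]
tool_rot: [0.001, 0.999, -0.044, -0.002]
contact_force: [-0.5, 0.2, -0.0]
gripper_width: 1.0
t 2.6 world [0.58   0.2768 0.0676] cradle [-0.0257  0.2422] F [-0.5  0.2 -0. ]
target w [0.5809 0.2795 0.02  ] d [ 0.0009 -0.0029  0.0476] turn [ 0.0019  0.0042 -0.0024] dist 0.048
```

View pics/scene1.png

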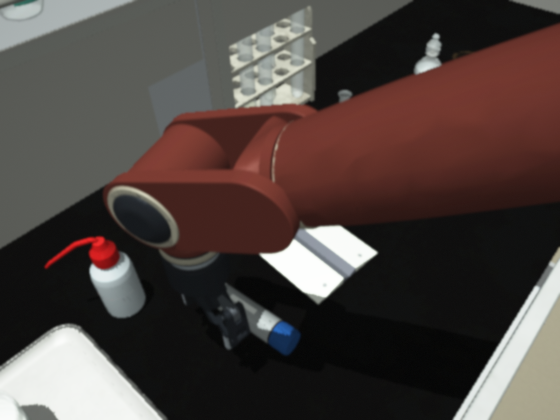

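View pics/top1.png

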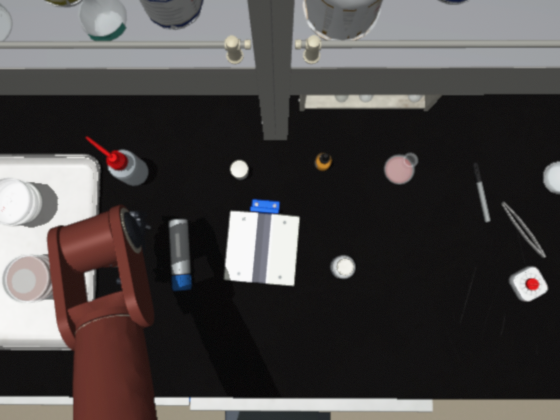

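The canister is still at (180,254) in the top view, and the open fingers are beside it on its outer side at about (232,320) in the scene view. I'll measure how high the open fingertips sit relative to the TCP.

```bash
python3 - <<'E'
from h import *
from plant import manip
from go import tocr,now,C,YAW
f=manip.grab_frame("scene");P=cloud(f);s,M=now()
q=(P-s["tool_pos"])@M
k=(abs(q[...,0])<0.07)&(abs(q[...,1])<0.016)&(q[...,2]>-0.06)&(q[...,2]<0.06)
pts=q[k]
for lo in np.arange(-.06,.06,.006):
    b=pts[(pts[:,2]>=lo)&(pts[:,2]<lo+.006)]
    if len(b):print(round(lo,3),len(b),b[:,:2].min(0).round(3),b[:,:2].max(0).round(3))
cv2.imwrite("pics/s2.png",cv2.resize(f["image"][230:380,150:320],None,fx=4,fy=4))
E
```

```text
-0.06 29 [-0.067 -0.014] [-0.041 -0.005]
-0.054 6 [-0.054 -0.013] [-0.045 -0.012]
-0.048 3 [-0.052 -0.011] [-0.043 -0.007]
-0.042 17 [-0.055 -0.011] [ 0.045 -0.007]
-0.036 28 [-0.057 -0.011] [ 0.048 -0.006]
-0.03 44 [-0.058 -0.011] [ 0.049 -0.001]
-0.024 46 [-0.057 -0.011] [0.048 0.002]
-0.018 34 [-0.055 -0.011] [0.047 0.002]
-0.012 16 [-0.05 -0.01] [0.043 0.002]
```

View pics/s2.png

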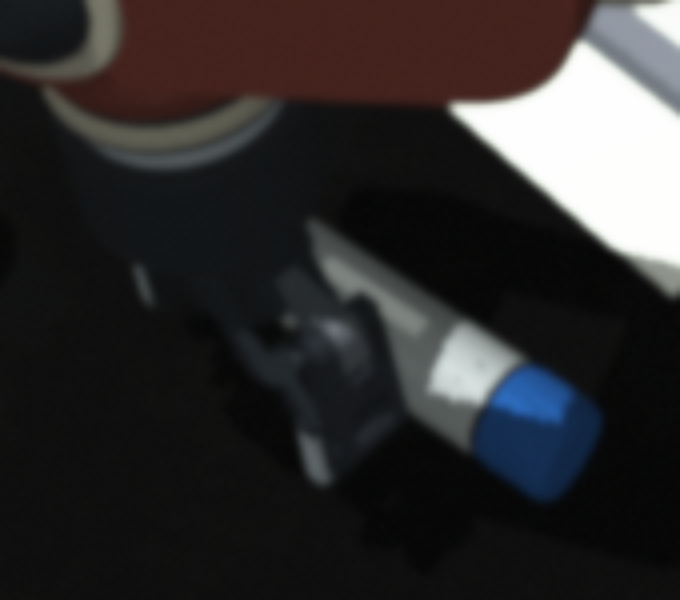

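Open fingertips sit about 12 mm behind the TCP, so a TCP height near 3 mm puts the tips near 15 mm, below the canister axis and above the 12 mm crest. Descending.

```bash
python3 -m handwheel '[{"dx":0.001,"dy":0,"dz":0.04,"ax":0,"ay":0,"az":0},{"dx":0.001,"dy":0,"dz":0.06,"ax":0,"ay":0,"az":0},{"dx":0.001,"dy":0,"dz":0.06,"ax":0,"ay":0,"az":0}]'
python3 go.py c -0.025 0.20 0.003
```

```text
time: 3.12
tool_pos: [0.5821, 0.2767, 0.0104]
tool_rot: [0.0, 0.999, -0.044, -0.001]
contact_force: [0.1, -0.2, 0.6]
gripper_width: 1.003
t 3.125 world [0.5821 0.2767 0.0104] cradle [-0.0236  0.2423] F [ 0.1 -0.2  0.6]
target w [0.5771 0.2347 0.003 ] d [-0.0013  0.0423  0.0074] turn [ 0.001   0.0024 -0.0031] dist 0.043
```

```bash
python3 -m handwheel '[{"dx":-0.001,"dy":0.008,"dz":0.007,"ax":0,"ay":0,"az":-0.002},{"dx":-0.001,"dy":0.016,"dz":0.007,"ax":0,"ay":0,"az":-0.002},{"dx":-0.001,"dy":0.024,"dz":0.007,"ax":0,"ay":0,"az":-0.002},{"dx":-0.001,"dy":0.031,"dz":0.007,"ax":0,"ay":0,"az":-0.002},{"dx":-0.001,"dy":0.037,"dz":0.007,"ax":0,"ay":0,"az":-0.002}]'
python3 -m handwheel '[{"dx":0,"dy":0.005,"dz":0,"ax":0,"ay":0,"az":0},{"dx":0,"dy":0.01,"dz":0,"ax":0,"ay":0,"az":0},{"dx":0,"dy":0.015,"dz":0,"ax":0,"ay":0,"az":0},{"dx":0,"dy":0.02,"dz":0,"ax":0,"ay":0,"az":0},{"dx":0,"dy":0.025,"dz":0,"ax":0,"ay":0,"az":0}]'
python3 go.py c -0.025 0.14 0.003
cat > look.py <<'E'
import sys
from h import *
from plant import manip
from go import tocr,C,YAW
n=sys.argv[1]
for c in("scene","top"):
    f=manip.grab_frame(c)
    cv2.imwrite(f"pics/{c}{n}.png",f["image"])
    if c=="top":t=f
    # points of the canister by depth, cradle frame
    P=cloud(f);q=P[(P[...,2]>0.024)&(P[...,2]<0.06)]
E
python3 look.py 3
```

```text
time: 3.75
tool_pos: [0.5789, 0.2397, 0.0047]
tool_rot: [-0.0, 0.999, -0.043, 0.0]
contact_force: [-0.1, -0.1, 0.2]
gripper_width: 0.999
time: 4.38
tool_pos: [0.5765, 0.2151, 0.0043]
tool_rot: [0.0, 0.999, -0.043, -0.0]
contact_force: [-0.3, -0.0, 1.1]
gripper_width: 1.0
t 4.375 world [0.5765 0.2151 0.0043] cradle [-0.0239  0.1804] F [-0.3 -0.   1.1]
target w [0.572  0.1749 0.003 ] d [-0.0011  0.0404  0.0013] turn [ 0.      0.0001 -0.0009] dist 0.04
```

View pics/top3.png

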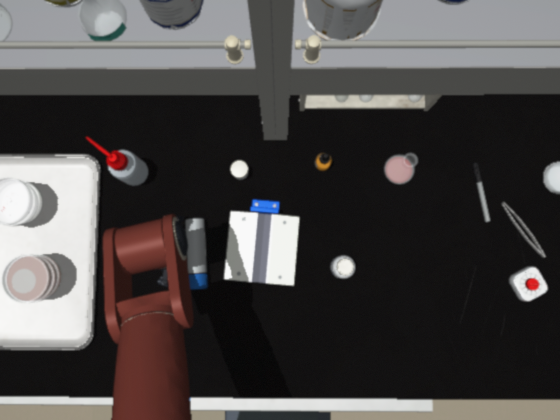

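View pics/scene3.png

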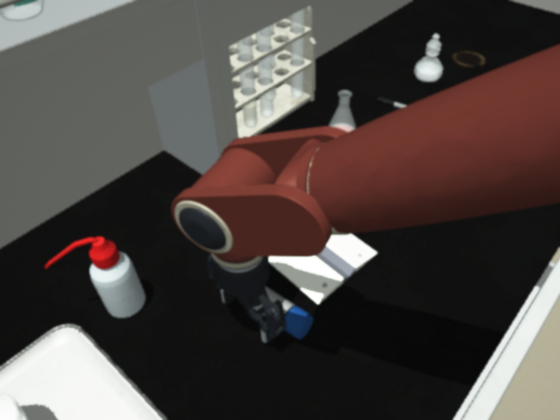

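The canister has rolled to about (198,252) in the top view, a little ahead of the fingers and still slightly yawed. I'll keep pushing slowly.

```bash
python3 -m handwheel '[{"dx":0,"dy":0.004,"dz":0.001,"ax":0,"ay":0,"az":0},{"dx":0,"dy":0.008,"dz":0.001,"ax":0,"ay":0,"az":0},{"dx":0,"dy":0.012,"dz":0.001,"ax":0,"ay":0,"az":0},{"dx":0,"dy":0.016,"dz":0.001,"ax":0,"ay":0,"az":0},{"dx":0,"dy":0.02,"dz":0.001,"ax":0,"ay":0,"az":0}]'
python3 -m handwheel '[{"dx":0,"dy":0.004,"dz":0,"ax":0,"ay":0,"az":0},{"dx":0,"dy":0.008,"dz":0,"ax":0,"ay":0,"az":0},{"dx":0,"dy":0.012,"dz":0,"ax":0,"ay":0,"az":0},{"dx":0,"dy":0.016,"dz":0,"ax":0,"ay":0,"az":0},{"dx":0,"dy":0.02,"dz":0,"ax":0,"ay":0,"az":0}]'
cat > look.py <<'E'
import sys
from h import *
from plant import manip
from go import tocr,C,YAW,now
n=sys.argv[1]
f=manip.grab_frame("scene");cv2.imwrite(f"pics/scene{n}.png",f["image"])
f=manip.grab_frame("top");cv2.imwrite(f"pics/top{n}.png",cv2.resize(f["image"][180:310,120:320],None,fx=4,fy=4,interpolation=cv2.INTER_CUBIC))
b=blue(f);c,_=cv2.findContours(b,cv2.RETR_EXTERNAL,cv2.CHAIN_APPROX_NONE)
for k in sorted(c,key=cv2.contourArea)[::-1][:2]:
    W=ray(f,k[:,0,:],0.026)[:,:2];Q=np.array([tocr(w) for w in W]);print("blue cradle-frame min/max",Q.min(0).round(4),Q.max(0).round(4))
s,M=now();print("t",s["time"],"tcp cradle",tocr(s["tool_pos"]).round(4),s["tool_pos"][2],"F",s["contact_force"].round(1))
E
python3 look.py 4
```

```text
time: 5.1
tool_pos: [0.5748, 0.1951, 0.0033]
tool_rot: [0.0, 0.999, -0.043, 0.0]
contact_force: [0.7, -0.7, 0.6]
gripper_width: 0.996
time: 5.72
tool_pos: [0.5731, 0.1753, 0.0033]
tool_rot: [-0.0, 0.999, -0.043, 0.0]
contact_force: [-0.4, 0.8, -0.6]
gripper_width: 1.001
blue cradle-frame min/max [ 0.0744 -0.0321] [0.1054 0.0336]
blue cradle-frame min/max [-0.0937  0.0693] [-0.06    0.1036]
t 5.825 tcp cradle [-0.0239  0.1403] 0.003262698058076819 F [ 0.3  0.  -0.3]
```

View pics/top4.png

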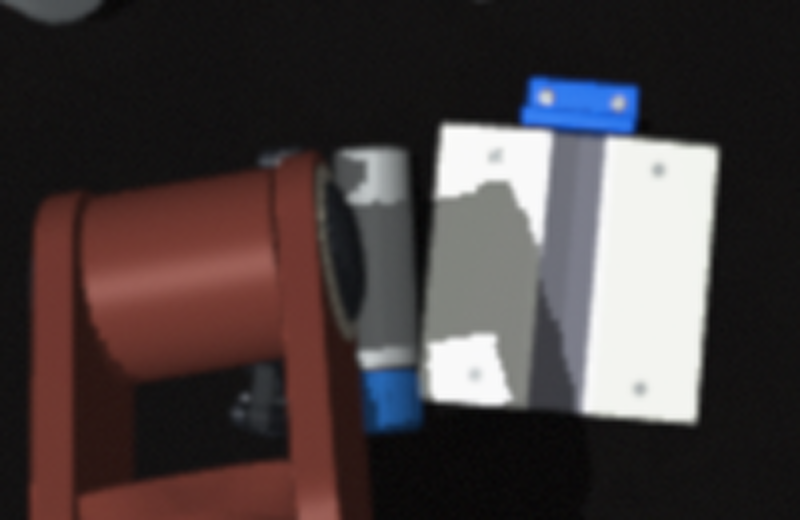

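View pics/scene4.png

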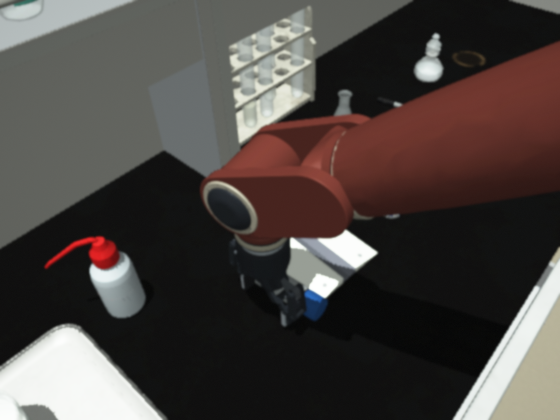

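```bash
python3 -m handwheel '[{"dx":0.001,"dy":0.0025,"dz":0,"ax":0,"ay":0,"az":0},{"dx":0.002,"dy":0.005,"dz":0,"ax":0,"ay":0,"az":0},{"dx":0.003,"dy":0.0075,"dz":0,"ax":0,"ay":0,"az":0},{"dx":0.004,"dy":0.01,"dz":0,"ax":0,"ay":0,"az":0},{"dx":0.005,"dy":0.0125,"dz":0,"ax":0,"ay":0,"az":0}]'
python3 -m handwheel '[{"dx":0,"dy":0.002,"dz":0,"ax":0,"ay":0,"az":0},{"dx":0,"dy":0.004,"dz":0,"ax":0,"ay":0,"az":0},{"dx":0,"dy":0.006,"dz":0,"ax":0,"ay":0,"az":0},{"dx":0,"dy":0.008,"dz":0,"ax":0,"ay":0,"az":0},{"dx":0,"dy":0.01,"dz":0,"ax":0,"ay":0,"az":0}]'
python3 look.py 5
```

```text
time: 6.45
tool_pos: [0.5771, 0.1625, 0.0033]
tool_rot: [-0.0, 0.999, -0.043, 0.0]
contact_force: [0.1, 0.9, 1.0]
gripper_width: 1.0
time: 7.08
tool_pos: [0.5762, 0.1526, 0.0033]
tool_rot: [-0.0, 0.999, -0.043, 0.0]
contact_force: [0.4, 0.5, 0.5]
gripper_width: 0.999
blue cradle-frame min/max [ 0.0748 -0.0323] [0.1054 0.0336]
blue cradle-frame min/max [-0.0894  0.0524] [-0.0585  0.0782]
t 7.175 tcp cradle [-0.0189  0.1179] 0.003272450293649521 F [0.2 0.3 0.6]
```

View pics/top5.png

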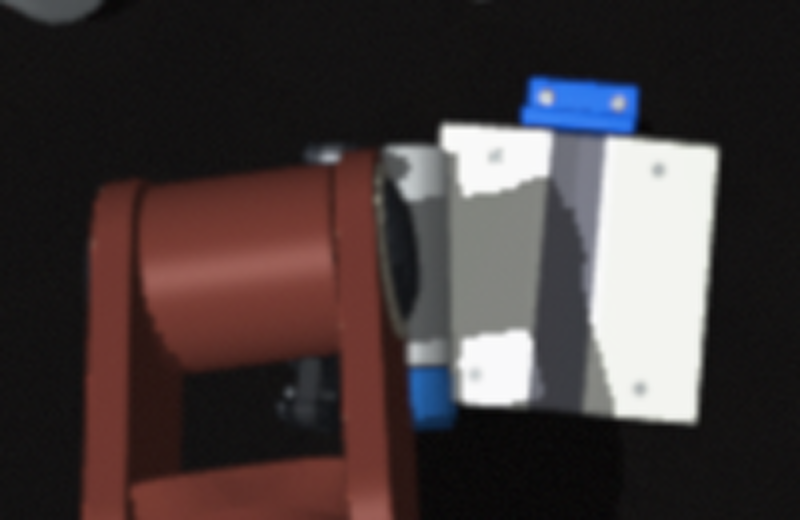

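The canister sits at the ramp foot, yawed about 0.11 rad relative to the groove, and it has crept in +x so its centre is at about -0.014. It could land too close to the stop. I'll back off and nudge it a little in -x by its plain end with closed fingers.

```bash
python3 -m handwheel '[{"dx":0,"dy":-0.015,"dz":0,"ax":0,"ay":0,"az":0},{"dx":0,"dy":-0.025,"dz":-0.04,"ax":0,"ay":0,"az":0},{"dx":0.04,"dy":-0.025,"dz":-0.075,"ax":0,"ay":0,"az":0},{"dx":0.09,"dy":-0.01,"dz":-0.09,"ax":0,"ay":0,"az":0},{"dx":0.13,"dy":0.02,"dz":-0.09,"ax":0,"ay":0,"az":0}]'  255
python3 look.py 6; python3 go.py c 0.105 0.085 0.012
```

```text
time: 7.8
tool_pos: [0.7071, 0.1231, 0.0962]
tool_rot: [-0.0, 0.999, -0.042, 0.002]
contact_force: [0.5, 0.1, -0.1]
gripper_width: 0.001
blue cradle-frame min/max [ 0.0746 -0.0317] [0.1046 0.0336]
blue cradle-frame min/max [0.4843 0.2132] [0.4931 0.2328]
t 7.9 tcp cradle [0.1147 0.096 ] 0.09400834665956753 F [ 0.5  0.6 -0. ]
t 7.9 world [0.7074 0.1193 0.094 ] cradle [0.1147 0.096 ] F [ 0.5  0.6 -0. ]
target w [0.6968 0.1091 0.012 ] d [-0.0099  0.011   0.082 ] turn [ 0.0007 -0.0032 -0.0041] dist 0.083
```

View pics/top6.png

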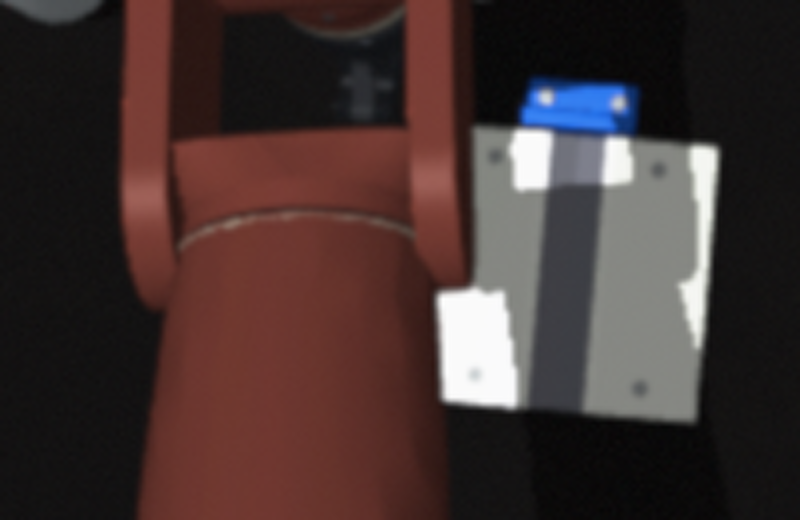

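View pics/scene6.png

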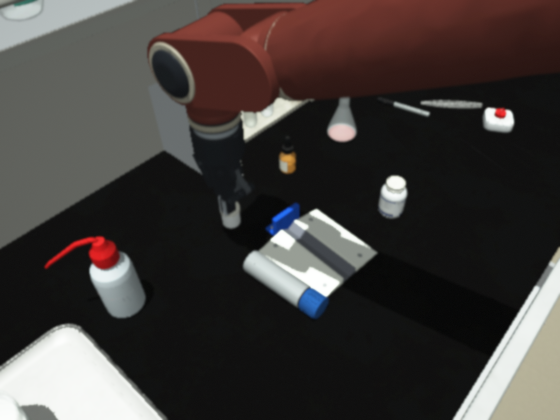

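The scene view now shows the whole canister, from the plain end at (255,262) to the cap at (315,302). The gripper is behind it near the pot at (230,212). I'll measure the canister from depth.

```bash
cat > canm.py <<'E'
from h import *
from plant import manip
from go import tocr,C,YAW
from scipy.optimize import least_squares
f=manip.grab_frame("scene");P=cloud(f)
c,n=np.cos(YAW),np.sin(YAW)
d=P[...,:2]-C;Q=np.stack([c*d[...,0]+n*d[...,1],-n*d[...,0]+c*d[...,1],P[...,2]],-1)
import sys
ylo,yhi=[float(a) for a in sys.argv[1:3]]
k=(Q[...,0]>-.14)&(Q[...,0]<.074)&(Q[...,1]>ylo)&(Q[...,1]<yhi)&(Q[...,2]>0.02)&(Q[...,2]<0.06)
q=Q[k]; 
# drop stray (end faces/gripper): cylinder residual, R=20
def res(p):
    y0,a,z0,b=p;return np.hypot(q[:,1]-y0-a*q[:,0],q[:,2]-z0-b*q[:,0])-0.02
r=least_squares(res,[np.median(q[:,1]),0,.022,0],loss="soft_l1",f_scale=.002)
e=abs(res(r.x))<.004;x=np.sort(q[e,0])
print("n",len(q),"y0,slope,z0,slope",r.x.round(4),"x range",x[[0,5,-6,-1]].round(4),"centre x",((x[5]+x[-6])/2).round(4),"y at centre",(r.x[0]+r.x[1]*(x[5]+x[-6])/2).round(4))
E
python3 canm.py 0.03 0.13
python3 - <<'E'
# pots etc. vs the start
E
```

```text
n 2036 y0,slope,z0,slope [0.0994 0.1181 0.0188 0.0055] x range [-0.093  -0.0918  0.0574  0.0588] centre x -0.0172 y at centre 0.0974
```

```bash
python3 -m handwheel '[{"dx":-0.015,"dy":-0.007,"dz":0.03,"ax":0,"ay":0,"az":0},{"dx":-0.015,"dy":-0.007,"dz":0.06,"ax":0,"ay":0,"az":0},{"dx":-0.015,"dy":-0.007,"dz":0.082,"ax":0,"ay":0,"az":0},{"dx":-0.015,"dy":-0.007,"dz":0.082,"ax":0,"ay":0,"az":0}]'
python3 go.py c 0.056 0.103 0.012; python3 canm.py 0.03 0.13
```

```text
time: 8.45
tool_pos: [0.6872, 0.1304, 0.0084]
tool_rot: [0.0, 0.999, -0.043, -0.003]
contact_force: [0.0, 0.7, 0.9]
gripper_width: 0.001
t 8.45 world [0.6872 0.1304 0.0084] cradle [0.0936 0.1055] F [0.  0.7 0.9]
target w [0.6495 0.1312 0.012 ] d [-0.0376  0.0025 -0.0034] turn [ 0.0008  0.0052 -0.0003] dist 0.038
n 2046 y0,slope,z0,slope [0.0994 0.1196 0.0188 0.0061] x range [-0.0928 -0.0923  0.0577  0.0596] centre x -0.0173 y at centre 0.0974
```

```bash
python3 -m handwheel '[{"dx":-0.01,"dy":0.002,"dz":-0.003,"ax":0,"ay":0,"az":0},{"dx":-0.018,"dy":0.002,"dz":-0.003,"ax":0,"ay":0,"az":0},{"dx":-0.025,"dy":0.002,"dz":-0.003,"ax":0,"ay":0,"az":0},{"dx":-0.031,"dy":0.002,"dz":-0.003,"ax":0,"ay":0,"az":0},{"dx":-0.037,"dy":0.002,"dz":-0.003,"ax":0,"ay":0,"az":0}]'
python3 go.py c 0.056 0.103 0.012; python3 canm.py 0.03 0.13
```

```text
time: 9.12
tool_pos: [0.653, 0.131, 0.0151]
tool_rot: [-0.0, 0.999, -0.043, 0.001]
contact_force: [1.5, 0.6, 0.5]
gripper_width: -0.002
t 9.125 world [0.653  0.131  0.0151] cradle [0.0595 0.1031] F [1.5 0.6 0.5]
target w [0.6495 0.1312 0.012 ] d [-0.0035  0.0002  0.0031] turn [-0.0002 -0.0019 -0.001 ] dist 0.005
n 2208 y0,slope,z0,slope [0.1008 0.114  0.019  0.0071] x range [-0.1055 -0.1046  0.0639  0.0737] centre x -0.0203 y at centre 0.0985
```

```bash
python3 -m handwheel '[{"dx":-0.005,"dy":0,"dz":0,"ax":0,"ay":0,"az":0},{"dx":-0.009,"dy":0,"dz":0,"ax":0,"ay":0,"az":0},{"dx":-0.009,"dy":0,"dz":0,"ax":0,"ay":0,"az":0},{"dx":0.01,"dy":0,"dz":0,"ax":0,"ay":0,"az":0},{"dx":0.02,"dy":0,"dz":-0.03,"ax":0,"ay":0,"az":0}]'
python3 -m handwheel '[{"dx":0,"dy":0,"dz":-0.05,"ax":0,"ay":0,"az":0},{"dx":-0.04,"dy":-0.03,"dz":-0.06,"ax":0,"ay":0,"az":0},{"dx":-0.08,"dy":-0.06,"dz":-0.05,"ax":0,"ay":0,"az":0},{"dx":-0.09,"dy":-0.06,"dz":0,"ax":0,"ay":0,"az":0},{"dx":-0.09,"dy":-0.06,"dz":0,"ax":0,"ay":0,"az":0}]' 0
python3 go.py c -0.014 0.155 0.003; python3 canm.py 0.03 0.13
```

```text
time: 9.8
tool_pos: [0.6697, 0.129, 0.0405]
tool_rot: [0.0, 0.999, -0.043, -0.004]
contact_force: [0.1, 0.0, -1.3]
gripper_width: 0.002
time: 10.42
tool_pos: [0.5827, 0.1963, 0.039]
tool_rot: [0.001, 0.999, -0.042, -0.006]
contact_force: [0.5, 0.4, 0.2]
gripper_width: 0.995
t 10.425 world [0.5827 0.1963 0.039 ] cradle [-0.0162  0.1623] F [0.5 0.4 0.2]
target w [0.5842 0.1889 0.003 ] d [0.0026 0.0071 0.036 ] turn [0.0034 0.0113 0.0001] dist 0.037
n 1362 y0,slope,z0,slope [0.1023 0.1172 0.0192 0.0084] x range [-0.1151 -0.1148  0.022   0.0289] centre x -0.0464 y at centre 0.0969
```

```bash
python3 -m handwheel '[{"dx":0.002,"dy":0,"dz":0.02,"ax":0,"ay":0,"az":0},{"dx":0.002,"dy":0,"dz":0.033,"ax":0,"ay":0,"az":0},{"dx":0.002,"dy":0.006,"dz":0.033,"ax":0,"ay":0,"az":0},{"dx":0.002,"dy":0.013,"dz":0.033,"ax":0,"ay":0,"az":0},{"dx":0.002,"dy":0.02,"dz":0.033,"ax":0,"ay":0,"az":0}]'
python3 go.py c -0.014 0.12 0.003
```

```text
time: 11.1
tool_pos: [0.5889, 0.1761, 0.012]
tool_rot: [-0.0, 0.999, -0.043, 0.001]
contact_force: [0.6, 0.0, -0.4]
gripper_width: 0.995
t 11.1 world [0.5889 0.1761 0.012 ] cradle [-0.0083  0.1426] F [ 0.6  0.  -0.4]
target w [0.5812 0.1541 0.003 ] d [-0.0057  0.0226  0.009 ] turn [-0.0002 -0.0012 -0.0013] dist 0.025
```

```bash
python3 -m handwheel '[{"dx":-0.013,"dy":0,"dz":0.009,"ax":0,"ay":0,"az":0},{"dx":-0.013,"dy":0.004,"dz":0.009,"ax":0,"ay":0,"az":0},{"dx":-0.013,"dy":0.007,"dz":0.009,"ax":0,"ay":0,"az":0},{"dx":-0.013,"dy":0.01,"dz":0.009,"ax":0,"ay":0,"az":0},{"dx":-0.013,"dy":0.013,"dz":0.009,"ax":0,"ay":0,"az":0}]'
python3 -m handwheel '[{"dx":0,"dy":0.002,"dz":0,"ax":0,"ay":0,"az":0},{"dx":0,"dy":0.004,"dz":0,"ax":0,"ay":0,"az":0},{"dx":0,"dy":0.006,"dz":0,"ax":0,"ay":0,"az":0},{"dx":0,"dy":0.008,"dz":0,"ax":0,"ay":0,"az":0},{"dx":0,"dy":0.01,"dz":0,"ax":0,"ay":0,"az":0}]'
python3 look.py 7
```

```text
time: 11.72
tool_pos: [0.5746, 0.1648, 0.0026]
tool_rot: [-0.0, 0.999, -0.043, 0.0]
contact_force: [-0.6, -0.3, 0.0]
gripper_width: 1.003
time: 12.35
tool_pos: [0.5734, 0.1548, 0.0023]
tool_rot: [-0.0, 0.999, -0.043, 0.0]
contact_force: [-0.0, 1.0, 0.2]
gripper_width: 0.999
blue cradle-frame min/max [ 0.0748 -0.0323] [0.1055 0.0336]
blue cradle-frame min/max [-0.1126  0.054 ] [-0.0798  0.078 ]
t 12.45 tcp cradle [-0.0218  0.12  ] 0.0023506299738430964 F [ 0.4  0.4 -0.2]
```

View pics/top7.png

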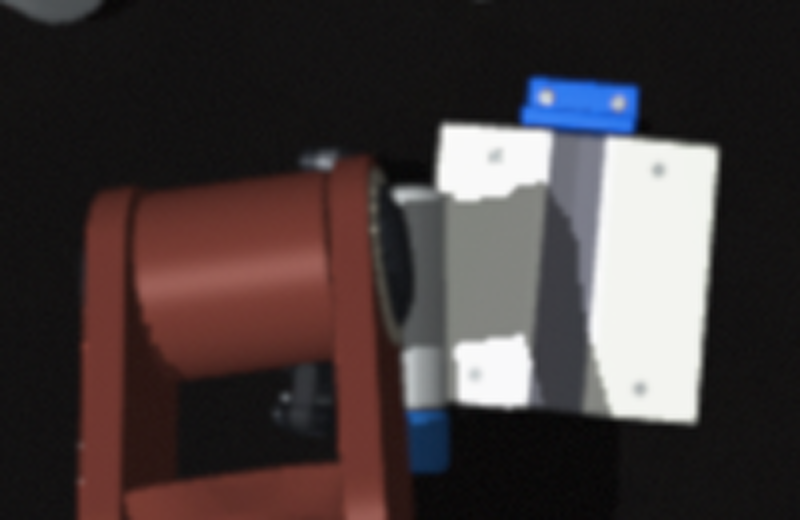

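```bash
python3 -m handwheel '[{"dx":0,"dy":0.002,"dz":0,"ax":0,"ay":0,"az":0},{"dx":0,"dy":0.004,"dz":0,"ax":0,"ay":0,"az":0},{"dx":0,"dy":0.006,"dz":0,"ax":0,"ay":0,"az":0},{"dx":0,"dy":0.008,"dz":0,"ax":0,"ay":0,"az":0},{"dx":0,"dy":0.01,"dz":0,"ax":0,"ay":0,"az":0}]'
python3 -m handwheel '[{"dx":0,"dy":0.002,"dz":0,"ax":0,"ay":0,"az":0},{"dx":0,"dy":0.004,"dz":0,"ax":0,"ay":0,"az":0},{"dx":0,"dy":0.006,"dz":0,"ax":0,"ay":0,"az":0},{"dx":0,"dy":0.008,"dz":0,"ax":0,"ay":0,"az":0},{"dx":0,"dy":0.01,"dz":0,"ax":0,"ay":0,"az":0}]'
python3 look.py 8
```

```text
time: 13.08
tool_pos: [0.5725, 0.1448, 0.0023]
tool_rot: [-0.0, 0.999, -0.043, 0.0]
contact_force: [0.0, 0.9, 0.4]
gripper_width: 0.997
time: 13.7
tool_pos: [0.5717, 0.1349, 0.0024]
tool_rot: [-0.0, 0.999, -0.043, 0.0]
contact_force: [0.6, 2.6, 1.9]
gripper_width: 1.001
blue cradle-frame min/max [ 0.0746 -0.0323] [0.1054 0.0336]
blue cradle-frame min/max [-0.1066  0.0483] [-0.0833  0.0522]
t 13.8 tcp cradle [-0.0219  0.0998] 0.00224087619690512 F [1.4 1.6 0.5]
```

View pics/top8.png

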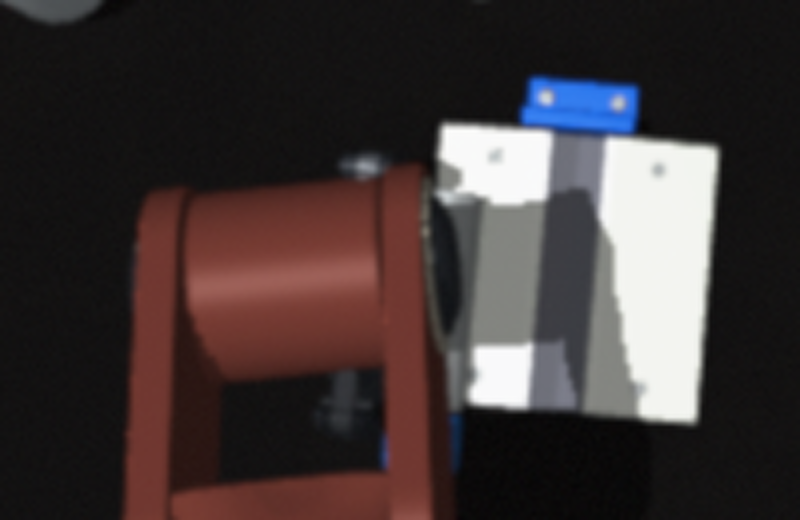

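View pics/scene8.png

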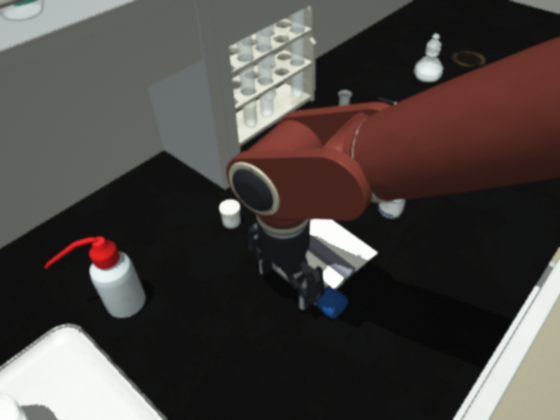

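The canister's right edge now runs parallel to the groove, from (480,200) to (460,470) in the crop. Both fingers bear on it at the foot of the ramp and the centre x is about -0.032. Continuing up the ramp and raising the tool 3 mm.

```bash
python3 -m handwheel '[{"dx":0,"dy":0.003,"dz":0,"ax":0,"ay":0,"az":0},{"dx":0,"dy":0.006,"dz":-0.001,"ax":0,"ay":0,"az":0},{"dx":0,"dy":0.009,"dz":-0.001,"ax":0,"ay":0,"az":0},{"dx":0,"dy":0.012,"dz":-0.002,"ax":0,"ay":0,"az":0},{"dx":0,"dy":0.015,"dz":-0.002,"ax":0,"ay":0,"az":0}]'
python3 -m handwheel '[{"dx":0,"dy":0.003,"dz":0,"ax":0,"ay":0,"az":0},{"dx":0,"dy":0.006,"dz":-0.001,"ax":0,"ay":0,"az":0},{"dx":0,"dy":0.009,"dz":-0.001,"ax":0,"ay":0,"az":0},{"dx":0,"dy":0.012,"dz":-0.002,"ax":0,"ay":0,"az":0},{"dx":0,"dy":0.015,"dz":-0.002,"ax":0,"ay":0,"az":0}]'
python3 look.py 9
```

```text
time: 14.42
tool_pos: [0.5704, 0.1198, 0.0044]
tool_rot: [-0.0, 0.999, -0.043, 0.0]
contact_force: [1.0, 2.7, 1.6]
gripper_width: 1.001
time: 15.05
tool_pos: [0.5692, 0.1049, 0.0064]
tool_rot: [-0.0, 0.999, -0.043, 0.0]
contact_force: [-0.3, 2.3, 0.8]
gripper_width: 1.002
blue cradle-frame min/max [ 0.0746 -0.0323] [0.1055 0.0336]
blue cradle-frame min/max [-0.1134  0.0494] [-0.0836  0.0585]
t 15.15 tcp cradle [-0.022   0.0696] 0.006176030597774666 F [0.4 1.1 0.5]
```

View pics/top9.png

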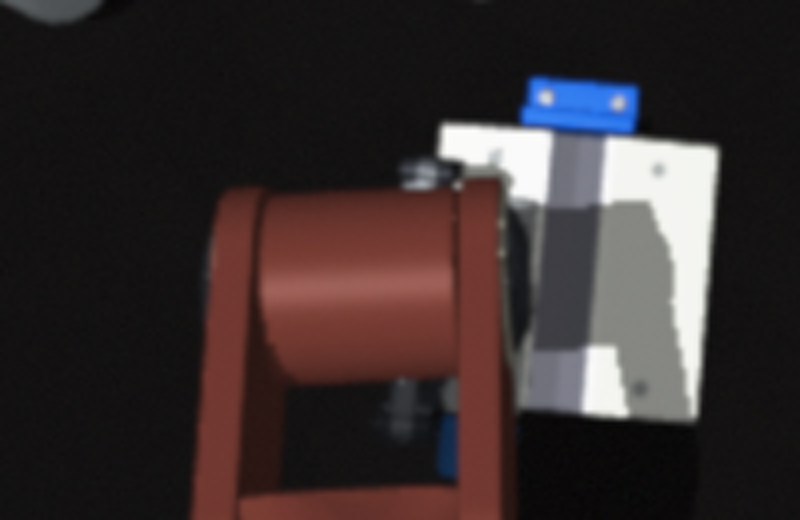

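View pics/scene9.png

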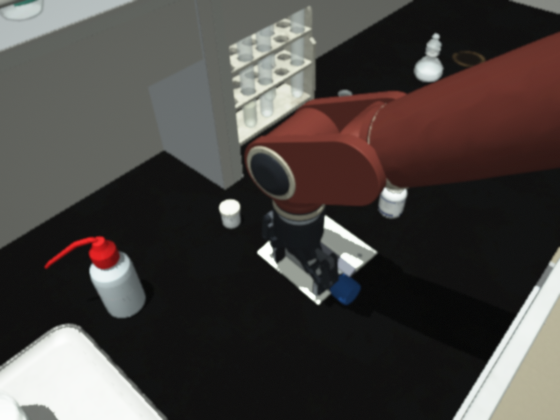

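The canister is on the ramp, parallel to the groove. I'll go slowly over the crest.

```bash
python3 -m handwheel '[{"dx":0,"dy":0.003,"dz":0,"ax":0,"ay":0,"az":0},{"dx":0,"dy":0.006,"dz":0,"ax":0,"ay":0,"az":0},{"dx":0,"dy":0.009,"dz":0,"ax":0,"ay":0,"az":0},{"dx":0,"dy":0.012,"dz":0,"ax":0,"ay":0,"az":0},{"dx":0,"dy":0.015,"dz":0,"ax":0,"ay":0,"az":0}]'
python3 -m handwheel '[{"dx":0,"dy":0.002,"dz":0,"ax":0,"ay":0,"az":0},{"dx":0,"dy":0.004,"dz":0,"ax":0,"ay":0,"az":0},{"dx":0,"dy":0.006,"dz":0,"ax":0,"ay":0,"az":0},{"dx":0,"dy":0.008,"dz":0,"ax":0,"ay":0,"az":0},{"dx":0,"dy":0.01,"dz":0,"ax":0,"ay":0,"az":0}]'
python3 -m handwheel '[{"dx":0,"dy":0.002,"dz":0,"ax":0,"ay":0,"az":0},{"dx":0,"dy":0.004,"dz":0,"ax":0,"ay":0,"az":0},{"dx":0,"dy":0.006,"dz":0,"ax":0,"ay":0,"az":0}]'
python3 look.py 10
```

```text
time: 15.78
tool_pos: [0.5678, 0.0899, 0.0063]
tool_rot: [-0.0, 0.999, -0.043, 0.0]
contact_force: [0.5, 1.7, 0.7]
gripper_width: 1.003
time: 16.4
tool_pos: [0.5668, 0.0799, 0.0062]
tool_rot: [0.0, 0.999, -0.043, -0.0]
contact_force: [-0.2, 0.2, -0.2]
gripper_width: 0.998
time: 16.77
tool_pos: [0.5664, 0.0741, 0.0063]
tool_rot: [-0.0, 0.999, -0.043, 0.0]
contact_force: [0.6, -0.2, -0.6]
gripper_width: 1.004
blue cradle-frame min/max [ 0.0748 -0.0327] [0.1055 0.0336]
blue cradle-frame min/max [-0.114   0.0108] [-0.0824  0.0193]
t 16.875 tcp cradle [-0.022  0.039] 0.006311921496658289 F [0.5 0.5 0.8]
```

View pics/top10.png

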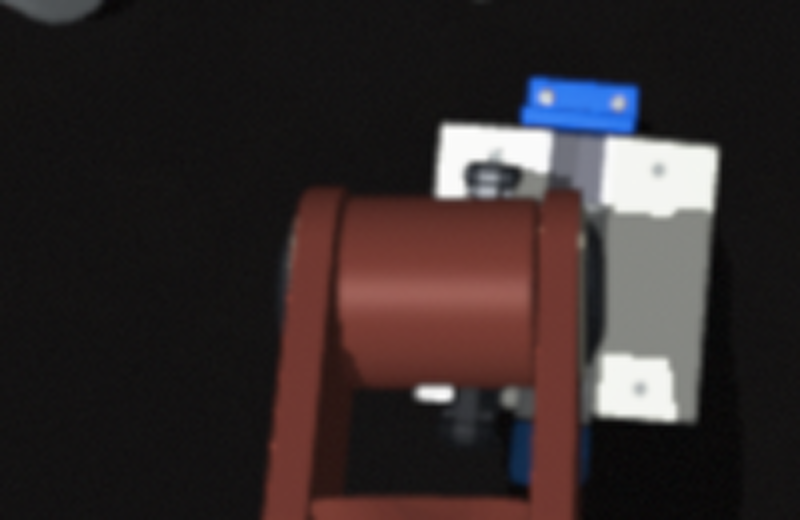

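View pics/scene10.png

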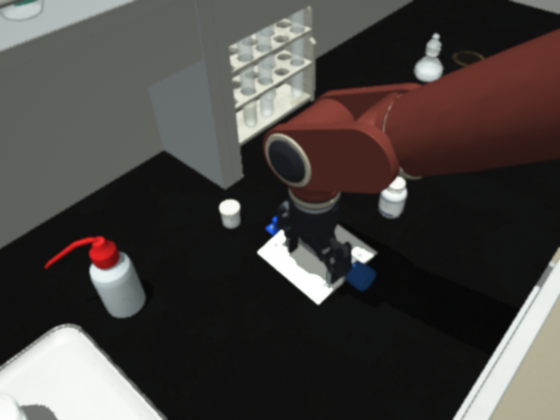

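The canister has dropped into the groove: the force is near zero and the cap is at about (548,455) in the crop, in line with the groove. Now I'll lift clear, close the fingers and go behind the cap.

```bash
python3 -m handwheel '[{"dx":0,"dy":-0.012,"dz":0,"ax":0,"ay":0,"az":0},{"dx":0,"dy":-0.02,"dz":-0.03,"ax":0,"ay":0,"az":0},{"dx":0,"dy":-0.02,"dz":-0.08,"ax":0,"ay":0,"az":0},{"dx":-0.05,"dy":0,"dz":-0.09,"ax":0,"ay":0,"az":0},{"dx":-0.11,"dy":0.02,"dz":-0.09,"ax":0,"ay":0,"az":0}]'
python3 -m handwheel '[{"dx":-0.02,"dy":0.018,"dz":0,"ax":0,"ay":0,"az":0},{"dx":-0.03,"dy":0.018,"dz":0,"ax":0,"ay":0,"az":0},{"dx":-0.03,"dy":0.018,"dz":0,"ax":0,"ay":0,"az":0}]' 255
python3 look.py 11;python3 canm.py -0.03 0.03;python3 go.py c -0.145 0 0.015
```

```text
time: 17.5
tool_pos: [0.4567, 0.0643, 0.0986]
tool_rot: [-0.0, 0.999, -0.042, 0.002]
contact_force: [-0.8, -1.5, 1.3]
gripper_width: 1.0
time: 17.88
tool_pos: [0.4247, 0.0491, 0.0967]
tool_rot: [-0.0, 0.999, -0.043, 0.001]
contact_force: [0.1, -0.7, 0.4]
gripper_width: 0.377
blue cradle-frame min/max [ 0.0746 -0.0321] [0.1053 0.0336]
blue cradle-frame min/max [-0.114  -0.0205] [-0.082   0.0214]
t 17.975 tcp cradle [-0.1604  0.0022] 0.09683892323691827 F [ 0.2 -1.   0.2]
n 1970 y0,slope,z0,slope [0.0007 0.0031 0.0251 0.0059] x range [-0.112  -0.1115  0.0378  0.0388] centre x -0.0368 y at centre 0.0006
t 18.025 world [0.4254 0.049  0.0967] cradle [-0.1604  0.0021] F [-0.3  0.2  0.1]
target w [0.4405 0.0456 0.015 ] d [0.0153 0.0021 0.0817] turn [-0.0002 -0.0007 -0.0003] dist 0.083
```

View pics/scene11.png

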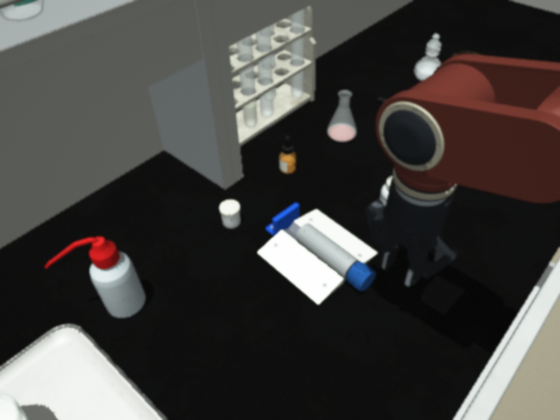

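View pics/top11.png

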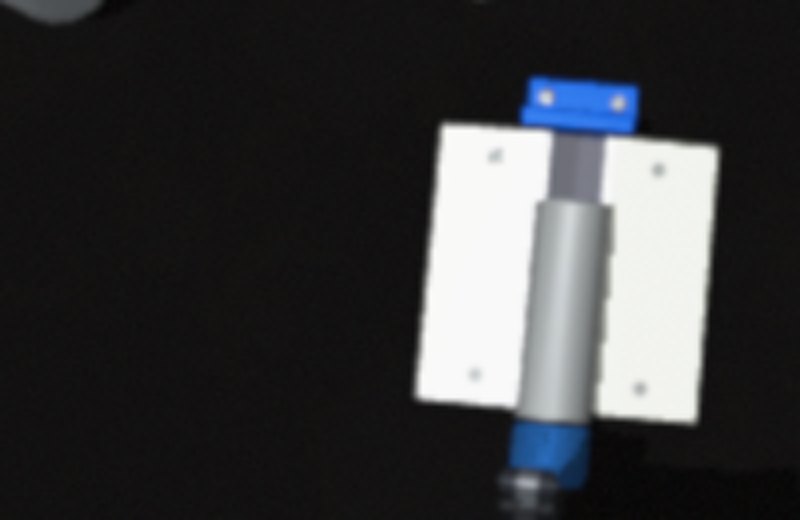

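Seated in the groove: y 0.6 mm, slope 0.003 rad, z 25 mm, centre x -0.037. I'll lower behind the cap and push it along.

```bash
python3 -m handwheel '[{"dx":0,"dy":0.002,"dz":0.04,"ax":0,"ay":0,"az":0},{"dx":0,"dy":0.002,"dz":0.078,"ax":0,"ay":0,"az":0},{"dx":0.004,"dy":0.002,"dz":0.078,"ax":0,"ay":0,"az":0},{"dx":0.014,"dy":0.002,"dz":0.078,"ax":0,"ay":0,"az":0},{"dx":0.024,"dy":0.002,"dz":0.078,"ax":0,"ay":0,"az":0}]'
python3 go.py c -0.0895 0 0.018
python3 -m handwheel '[{"dx":0.005,"dy":0,"dz":0,"ax":0,"ay":0,"az":0},{"dx":0.01,"dy":0,"dz":0,"ax":0,"ay":0,"az":0},{"dx":0.015,"dy":0,"dz":0,"ax":0,"ay":0,"az":0},{"dx":0.02,"dy":0,"dz":0,"ax":0,"ay":0,"az":0},{"dx":0.025,"dy":0,"dz":0,"ax":0,"ay":0,"az":0}]'
python3 go.py c -0.0895 0 0.018;python3 canm.py -0.03 0.03
```

```text
time: 18.65
tool_pos: [0.451, 0.0444, 0.0205]
tool_rot: [0.0, 0.999, -0.043, 0.002]
contact_force: [0.2, 1.4, -0.7]
gripper_width: 0.001
t 18.65 world [0.451  0.0444 0.0205] cradle [-0.1344 -0.0003] F [ 0.2  1.4 -0.7]
target w [0.4958 0.0409 0.018 ] d [ 0.0449 -0.0004  0.0027] turn [-0.0001 -0.0042 -0.0009] dist 0.045
time: 19.27
tool_pos: [0.473, 0.0424, 0.0181]
tool_rot: [-0.0, 0.999, -0.043, -0.0]
contact_force: [-1.5, -0.4, -0.0]
gripper_width: -0.002
t 19.275 world [0.473  0.0424 0.0181] cradle [-0.1124 -0.0005] F [-1.5 -0.4 -0. ]
target w [0.4958 0.0409 0.018 ] d [ 0.0229 -0.0005  0.0001] turn [-0.      0.0007 -0.001 ] dist 0.023
n 1971 y0,slope,z0,slope [ 0.0007  0.0219  0.025  -0.0075] x range [-0.1252 -0.1244  0.0523  0.0531] centre x -0.036 y at centre -0.0001
```

```bash
python3 -m handwheel '[{"dx":0.005,"dy":0,"dz":0,"ax":0,"ay":0,"az":0},{"dx":0.01,"dy":0,"dz":0,"ax":0,"ay":0,"az":0},{"dx":0.014,"dy":0,"dz":0,"ax":0,"ay":0,"az":0},{"dx":0.017,"dy":0,"dz":0,"ax":0,"ay":0,"az":0},{"dx":0.02,"dy":0,"dz":0,"ax":0,"ay":0,"az":0}]'
python3 -m handwheel '[{"dx":0.001,"dy":0,"dz":0,"ax":0,"ay":0,"az":0},{"dx":0.002,"dy":0,"dz":0,"ax":0,"ay":0,"az":0}]'
python3 go.py c -0.0895 0 0.018;python3 canm.py -0.03 0.03
```

```text
time: 19.95
tool_pos: [0.4931, 0.0406, 0.0182]
tool_rot: [0.0, 0.999, -0.043, -0.0]
contact_force: [-0.9, -0.7, -0.1]
gripper_width: -0.001
time: 20.2
tool_pos: [0.4949, 0.0404, 0.0183]
tool_rot: [0.0, 0.999, -0.043, -0.0]
contact_force: [-1.5, 0.8, -0.3]
gripper_width: 0.001
t 20.2 world [0.4949 0.0404 0.0183] cradle [-0.0903 -0.0005] F [-1.5  0.8 -0.3]
target w [0.4958 0.0409 0.018 ] d [ 0.0008 -0.0005  0.0003] turn [ 0.      0.0002 -0.001 ] dist 0.001
n 1897 y0,slope,z0,slope [ 0.0003  0.0221  0.0252 -0.0074] x range [-0.1029 -0.1022  0.0731  0.0739] centre x -0.0146 y at centre -0.0
```

Not against the stop yet, since the force is still only sliding friction. A few more millimetres, watching the force.

```bash
python3 -m handwheel '[{"dx":0.001,"dy":0,"dz":0,"ax":0,"ay":0,"az":0},{"dx":0.002,"dy":0,"dz":0,"ax":0,"ay":0,"az":0}]'; python3 -m handwheel '[{"dx":0.001,"dy":0,"dz":0,"ax":0,"ay":0,"az":0}]';python3 -m handwheel '[{"dx":0.0005,"dy":0,"dz":0,"ax":0,"ay":0,"az":0}]'
python3 go.py c -0.0895 0 0.018;python3 canm.py -0.03 0.03
```

```text
time: 20.5
tool_pos: [0.497, 0.0403, 0.0183]
tool_rot: [-0.0, 0.999, -0.043, 0.0]
contact_force: [-1.5, 0.4, 0.7]
gripper_width: 0.003
time: 20.62
tool_pos: [0.4974, 0.0403, 0.0183]
tool_rot: [-0.0, 0.999, -0.043, -0.001]
contact_force: [-5.5, 1.1, 3.9]
gripper_width: -0.001
time: 20.75
tool_pos: [0.4974, 0.0403, 0.0182]
tool_rot: [-0.0, 0.999, -0.043, -0.002]
contact_force: [-7.1, 0.3, 3.6]
gripper_width: -0.001
t 20.75 world [0.4974 0.0403 0.0182] cradle [-0.0879 -0.0005] F [-7.1  0.3  3.6]
target w [0.4958 0.0409 0.018 ] d [-0.0016 -0.0005  0.0002] turn [ 0.0001  0.0031 -0.0009] dist 0.002
n 1859 y0,slope,z0,slope [ 0.0003  0.0218  0.0252 -0.0078] x range [-0.1003 -0.0998  0.0738  0.074 ] centre x -0.013 y at centre 0.0
```

The force jumped to 7 N and the motion stalled, so it is against the stop. Backing off, lifting clear and checking.

```bash
python3 -m handwheel '[{"dx":-0.002,"dy":0,"dz":0,"ax":0,"ay":0,"az":0},{"dx":-0.01,"dy":0,"dz":0,"ax":0,"ay":0,"az":0},{"dx":-0.035,"dy":0,"dz":-0.01,"ax":0,"ay":0,"az":0},{"dx":-0.06,"dy":0,"dz":-0.06,"ax":0,"ay":0,"az":0},{"dx":-0.07,"dy":0,"dz":-0.12,"ax":0,"ay":0,"az":0}]'
python3 -m handwheel '[{"dx":0,"dy":0,"dz":-0.04,"ax":0,"ay":0,"az":0},{"dx":0,"dy":0,"dz":-0.04,"ax":0,"ay":0,"az":0},{"dx":0,"dy":0,"dz":-0.04,"ax":0,"ay":0,"az":0}]'
python3 look.py 12;python3 canm.py -0.03 0.03
python3 - <<'E'
from h import *
from plant import manip
t=manip.grab_frame("top");P=cloud(t)
for n,(u,v) in dict(pot=(239,170),drop=(323,161),bot=(343,267)).items():
    print(n,np.nanmedian(P[v-4:v+5,u-4:u+5].reshape(-1,3),0))
E
```

```text
time: 21.42
tool_pos: [0.4262, 0.0464, 0.1378]
tool_rot: [-0.0, 0.999, -0.043, -0.002]
contact_force: [1.5, -0.4, -0.3]
gripper_width: 0.0
time: 21.8
tool_pos: [0.4282, 0.0462, 0.1775]
tool_rot: [-0.0, 0.999, -0.043, -0.0]
contact_force: [0.0, -0.6, -0.3]
gripper_width: 0.0
blue cradle-frame min/max [ 0.0759 -0.0321] [0.1053 0.0336]
blue cradle-frame min/max [-0.0774 -0.0187] [-0.0432  0.017 ]
t 21.9 tcp cradle [-0.1579 -0.0005] 0.1762782336082515 F [ 0.5 -0.2 -0.6]
n 1827 y0,slope,z0,slope [0.0007 0.0027 0.0249 0.006 ] x range [-0.0734 -0.0728  0.0733  0.0739] centre x 0.0002 y at centre 0.0007
pot [0.7502673  0.08074319 0.04320359]
drop [ 0.76665876 -0.09871937  0.05953249]
bot [ 0.54301068 -0.13674265  0.07422281]
```

View pics/top12.png

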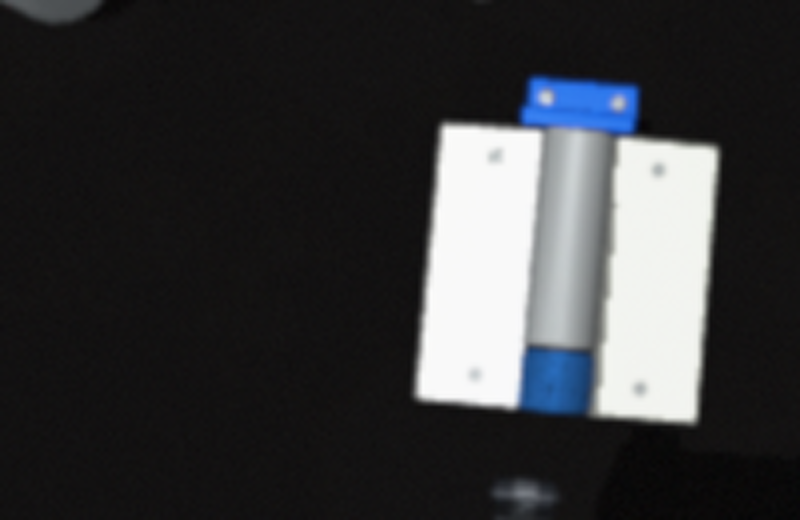

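View pics/scene12.png

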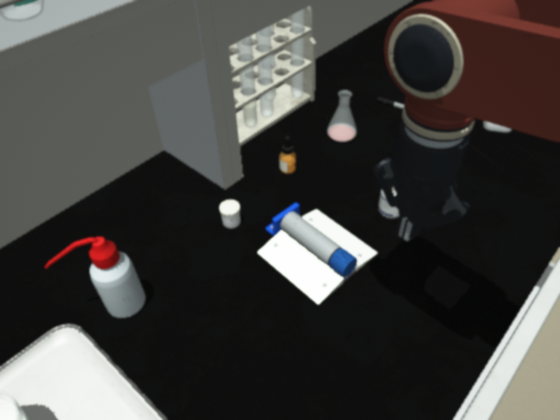

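The canister lies in the groove with its plain end at the blue stop, at (578,130) in the crop. The cap is flush with the cradle's near edge, and the arm is clear above. Handing in.

```bash
python3 -c "
from plant import manip
print(manip.job_done(),manip.state()['time'])"
```

```text
the job is handed in; nothing more can be done
the job is handed in; nothing more can be done
```

The canister now rests in the groove against the blue end stop, and I handed the job in at about 22 s; no verdict was reported.

**What I did:** I rolled the canister with the open fingers side by side against it, up the ramp and over the crest into the groove. I then pushed the capped end with closed fingers until the force rose to about 7 N at the stop, backed off and lifted clear.

**One extra move:** While rolling on the bench, the canister stayed yawed by about 0.11 rad and crept towards the stop. Before the ramp I slid it back about 20 mm by its plain end, so it dropped into the groove with its centre about 37 mm short of the stop position.

**Last checks:**

| Check | Measured | Allowed |
|---|---|---|
| Canister centre along the groove | 0.2 mm past the seat point | no more than 6 mm short |
| Offset from groove centre line | 0.7 mm | 4 mm |
| Angle to the groove | 0.003 rad | 0.06 rad |
| Height of axis | 25 mm | 23 to 29 mm |
| Movement of bottle, pot and dropper | under 1 mm | 30 mm |

- **Readings that disagreed:** While the gripper stood behind the cap, the depth fit gave a false centre of about -13 mm and a slope of 0.022 rad, because finger points were included. It read correctly once the arm was clear.
- **Not measured:** I did not measure the rolled angle or the canister's resting speed. It rolled roughly 170 mm in all, which turns it several radians.

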